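Open the strut-assisted lid of the bench warmer and load a bottle

TASK

Raise the blue lid of the bench warmer by its handle until its spring struts carry it fully open and hold it there by themselves. Then stand the small red-capped bottle from the worktop upright on the floor of the warmer, in the empty bay on the handle side of the heating block, setting it down rather than dropping it, and let go. Leave the tape roll and the blue tip box beside the warmer where they are.

Things in the scene. Friction and masses are not known exactly. Their poses are not given: they have to be found in the camera images.
- warmer: Fixed bench warmer: white open-topped housing 190 (x) x 240 (y) x 90 mm high, walls 8 mm. Origin: centre of its underside; x points from front (handle) to back (hinge), z up. Chamber floor 30 mm above the worktop. At the back of the chamber a fixed aluminium heating block with dark wells, 35 mm high; ahead of it, on the handle side, the empty front bay, 116 (x) x 224 (y) mm, 60 mm deep.
- lid (a joint): Angle of the blue lid, rad: 0 shut, 1.75 open stop (leaning back just past upright). Hinged along the upper back edge; hollow shell 190 x 240 x 30 mm, 0.54 kg, a spring strut outside each side wall. Below a balance point near 0.65 rad (0.35 to 1.0, it varies) it falls shut; beyond it the struts swing it to the stop within about 2 s and hold it. Lifting takes under 5 N at the handle.
- lid_handle (a point): Middle of the lid handle's front bar (moves with the lid). Black bow handle: round bar 12 mm thick, 110 mm long along the warmer's y axis, its axis 45 mm ahead of the lid's front edge (39 mm clear gap) and 104 mm above the worktop when shut, nothing below it.
- lid_hinge (a point): Point on the lid's hinge axis, midway along it, 92 mm above the worktop. The hinge axis is the warmer's y axis direction; the handle bar travels on a circle of 235 mm radius about it, going up and then back.
- bay_floor (a point): Centre of the floor of the front bay, 30 mm above the worktop; axes as the warmer's.
- bottle_mid (a point): Centre, half-way up, of the small white bottle with a red screw cap that stands on the worktop to the right of the warmer, on its handle side: 43 mm in diameter, 75 mm tall; the cap (40 mm in diameter) is its upper 17 mm. z is its upright axis.
- tape: Roll of pale yellow tape lying flat near the bottle, 67 mm in diameter, 19 mm high; origin at the centre of its underside. To be left alone.
- tip_box: Blue translucent pipette-tip box standing to the left of the warmer, 121 x 100 x 92 mm; origin at the centre of its underside. To be left alone.
- bottle: The same bottle; origin at the centre of its underside.
Things that resemble listed ones, but are neither listed nor needed, are in the scene too. What is shaped like the bottle but black or green is not meant.

How it is judged:
By the outcome, as a careful person would: the job done as asked, in the order asked, and still so for the second after the job is handed in, with the robot touching nothing.
It also fails if it takes over 59 s, if anything falls off the work surface, if the arm or the gripper's body presses on something with over 40 N, if the wrist force passes 120 N, or if a joint passes its speed limit or range.

ROBOT

A 7-joint arm with a two-finger parallel gripper is mounted at the origin on a cart in front of the work surface, level with it; the furniture and walls round the work are solid. World frame = base frame: x ahead of the robot, y to its left, z up, the work surface at z = 0. Lengths are in mm, angles in degrees, forces in N, time in s.
With the tool pointing down it reaches from about 425 to 875 mm from the base axis. Payload 4.7 kg.
Tool frame: the origin (TCP) lies on the mounting face of the last link; the fingertips stand 182 mm ahead of it and the grasp point (between the pads) lies 164 mm ahead of it; y points along the fingers, x is the direction in which the jaws open and shut, and the axes are right-handed (so a half turn about y gives the same grasp; the last joint's range is limited). The gripper opens to 87 mm and grips with 3 to 60 N. Pads are 19 mm wide; open, the fingers measure 117 mm over their backs; the gripper's body (75 mm by 190 mm) begins 51 mm behind the grasp point.
Start: joints at [-64.395, 18.392, -4.016, 83.108, 1.295, 78.541, -3.26], TCP at [272.635, 590.065, 404.787] pointing down, gripper open.
Joint ranges: [-163.93, 163.93], [-17.29, 119.83], [-79.2, 71.16], [3.27, 140.29], [-89.18, 269.18], [5.43, 117.66], [-154.24, 154.24]. Speed limits (degrees/s): [147.25, 147.25, 180, 180, 180, 180, 180].

INTERFACE

Orientations are given as [roll, pitch, yaw] about the fixed x, y, z axes, in that order (R = Rz(yaw) Ry(pitch) Rx(roll)).
In Python, from bench import sensors, eyes, job gives the robot as it stands.
- The arm moves only by the shell command python3 -m pendant 'ROWS'. ROWS is JSON, a list that holds one entry, the list of rows, each a list of 7 numbers: the gripper's target within -1 to 1 (fully open at 1, half-way at 0, shut at -1), then the shift along the tool's x, y, z in mm, then the turn, a rotation vector about the tool's x, y, z in degrees. In form: [[[jaw, x, y, z, ax, ay, az], ...]]. A call has 1 to 8 rows; each row is the pose to reach, as a shift and turn from the pose commanded when the call began, along the tool's axes at that moment; what a row does not reach only later rows make up. A row lasts 1/10 s, in which the tool goes at most 50 mm and 8.59 degrees, less where a joint would pass 70% of its speed; a pose out of reach is approached as far as the arm can. A call with a gripper value outside its range is refused whole. The fingers move at their own pace and stop on an object; the grip force is fixed at half the most. Time passes only in rows, so rows that repeat a pose let the fingers close. It gives the time, the measured TCP pose, the force and the opening at its end, in the units of the state.
- sensors.get_obs(): the state, without advancing time (a new reading comes with each control period).
- eyes.capture(name): name is "scene" or "top" or "wrist"; returns the picture (420x560x3 uint8, red, green, blue); there is no depth.
- eyes.camera_params(name): a dict with "fov_y" (degrees; the focal length in pixels is half the picture's height over the tangent of half this angle, whatever the lens; pixels are square), "cx", "cy" (the principal point, pixels), "cam_to_world" (4x4, takes a point from camera to world coordinates); the wrist camera has in their place "mount" (4x4, takes a point from camera to tool coordinates, whose origin is the TCP and whose axes are the tool frame's). Camera axes: x right, y up, looking along -z (the intrinsics and any distortion apply to the point x, -y, -z); pixel columns grow to the right and rows downward; lengths in mm; the calibration is good to about 2 mm. A picture is of the moment at which its call begins: read the wrist's pose just before it. camera_params takes no time and is no camera call.
- job.sign_off(): hands the job in, once; it reports no verdict.
The state is a dict: "time": time; "joints": joint angles; "joint_velocities": joint speeds; "joint_efforts": joint torques, N m; "tcp_pos": TCP position; "ee_rot": TCP orientation; "wrist_force": force on the tool from outside, world axes, zero at the start; "moment": the same for the moment, N m; "width": opening from 0.0 (shut) to 1.0 (fully open).
Only numpy, scipy, OpenCV 4.12 (cv2) and the standard library are available. Lean on these libraries where they do the work, as an engineer would, in place of code of your own. Each camera call takes 0.05 s, during which the arm holds its last target.

## Working session

There is one attempt and no reset: what is moved stays moved. The work goes in short steps, Python scripts to look and compute and a shell command to move; the robot and the scene stay as the last step left them, time stands still between calls to the robot, and variables do not carry over. Pictures are saved under pics/ and viewed, and the job is handed in when it is done.

```bash
mkdir -p pics; ls; python3 - <<'E'
from bench import sensors, eyes
import cv2
print(sensors.get_obs())
for n in ["scene","top","wrist"]:
    p=eyes.camera_params(n); print(n,p)
    im=eyes.capture(n); cv2.imwrite(f"pics/{n}0.png",im[:,:,::-1])
E
```

```text
pics
{'time': 0.0, 'joints': array([-64.39692036,  18.43896316,  -4.01574642,  83.17534701,
         1.29544327,  78.54149454,  -3.25948223]), 'joint_velocities': array([ 0.08974673, -0.0399909 ,  0.00348286,  0.10782761, -0.06209501,
        0.08940911,  0.00594805]), 'joint_efforts': array([ 6.51388964e-04, -4.91282952e+01, -4.03383784e-01, -3.12533498e+01,
       -6.38823118e-02,  4.36074135e-02,  1.99848596e-04]), 'tcp_pos': array([272.53524472, 589.8729353 , 403.6584123 ]), 'ee_rot': array([-90.00619277,   0.11053369,  65.20748409]), 'wrist_force': array([0.5368061 , 0.11269385, 0.01307643]), 'moment': array([ 0.0128473 , -0.03785966, -0.04446656]), 'width': 0.9954340897537188}
scene {'fov_y': 45.37103813494275, 'cx': 279.4294366032795, 'cy': 212.74754651685748, 'cam_to_world': array([[ 8.76558143e-01,  3.55929778e-01, -3.23975023e-01,
        -7.44890044e+01],
       [-4.81201865e-01,  6.61420086e-01, -5.75298388e-01,
        -1.06956763e+03],
       [ 9.51775979e-03,  6.60179872e-01,  7.51047235e-01,
         1.36158559e+03],
       [ 0.00000000e+00,  0.00000000e+00,  0.000000
[... 214 characters left out ...]
02e+02],
       [-9.99893592e-01, -8.54792250e-03,  1.18211024e-02,
        -9.27823377e+01],
       [ 1.00581313e-02,  1.82957138e-01,  9.83069438e-01,
         1.21203940e+03],
       [ 0.00000000e+00,  0.00000000e+00,  0.00000000e+00,
         1.00000000e+00]])}
wrist {'fov_y': 61.2567608552864, 'cx': 275.2332440901841, 'cy': 213.5700063896903, 'mount': array([[ 9.99999529e-01, -9.61136186e-04, -1.32471585e-04,
         5.39999707e-01],
       [ 1.22742801e-04,  2.60765440e-01, -9.65402181e-01,
         1.97936124e+01],
       [ 9.62426981e-04,  9.65401710e-01,  2.60765435e-01,
         7.10045418e+01],
       [ 0.00000000e+00,  0.00000000e+00,  0.00000000e+00,
         1.00000000e+00]])}
```

View pics/scene0.png

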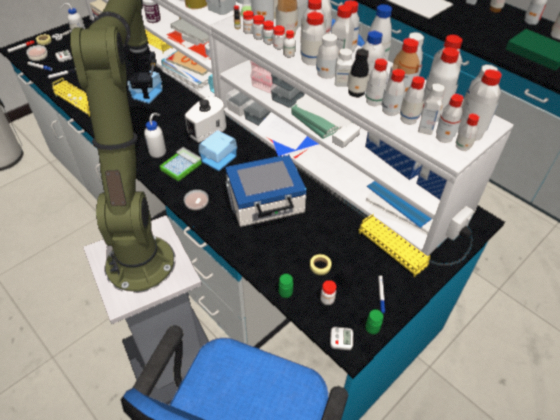

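View pics/top0.png

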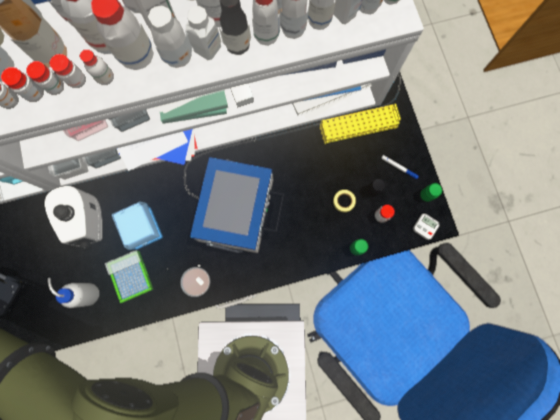

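View pics/wrist0.png

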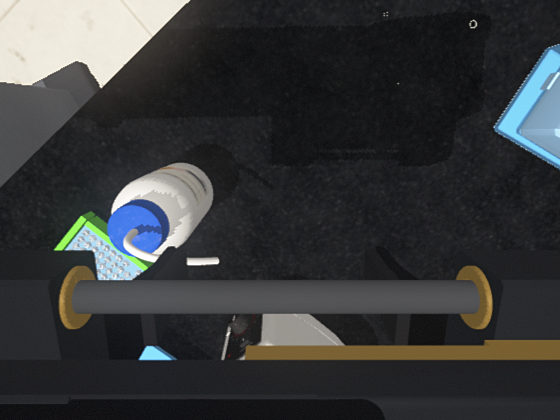

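```bash
cat > h.py <<'E'
import numpy as np, cv2
from bench import sensors, eyes
from scipy.spatial.transform import Rotation as Ro
def K(p): return 210/np.tan(np.radians(p['fov_y']/2))
def tcp(o): 
    T=np.eye(4); T[:3,:3]=Ro.from_euler('xyz',o['ee_rot'],degrees=True).as_matrix(); T[:3,3]=o['tcp_pos']; return T
def cam(n,o=None):
    p=eyes.camera_params(n); return (K(p),p['cx'],p['cy'],p['cam_to_world'] if n!='wrist' else tcp(o)@p['mount'])
def proj(c,P):
    f,cx,cy,T=c; q=np.linalg.inv(T)@np.append(P,1); return np.array([cx+f*q[0]/-q[2], cy-f*q[1]/-q[2]])
def ray(c,u,v):
    f,cx,cy,T=c; d=T[:3,:3]@np.array([(u-cx)/f,-(v-cy)/f,-1]); return T[:3,3],d
def atz(c,u,v,z):
    o,d=ray(c,u,v); return o+d*(z-o[2])/d[2]
def crop(src,dst,x0,y0,x1,y1,s):
    im=cv2.imread(src)[y0:y1,x0:x1]; cv2.imwrite(dst,cv2.resize(im,None,fx=s,fy=s,interpolation=cv2.INTER_CUBIC))
E
python3 - <<'E'
from h import *
crop('pics/top0.png','pics/t1.png',180,140,320,260,5)
crop('pics/top0.png','pics/t2.png',320,160,460,265,5)
crop('pics/scene0.png','pics/s1.png',210,145,320,230,6)
crop('pics/scene0.png','pics/s2.png',260,240,400,350,5)
E
```

```text
(no output)
```

View pics/t1.png

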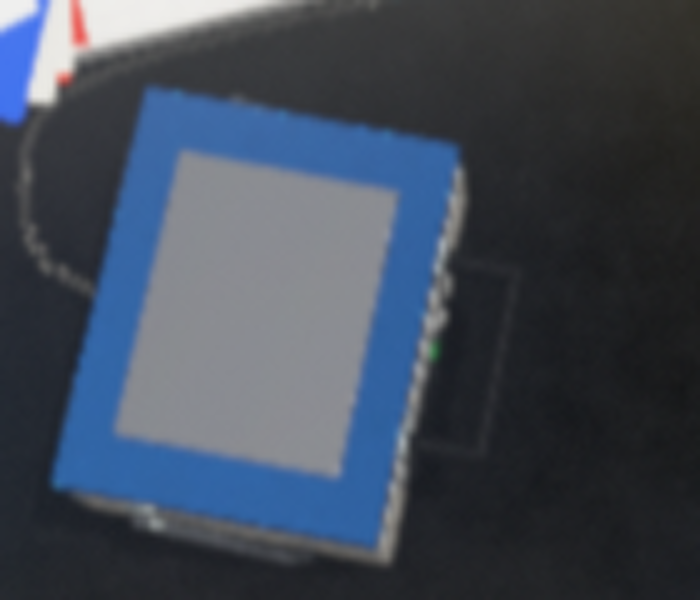

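View pics/t2.png

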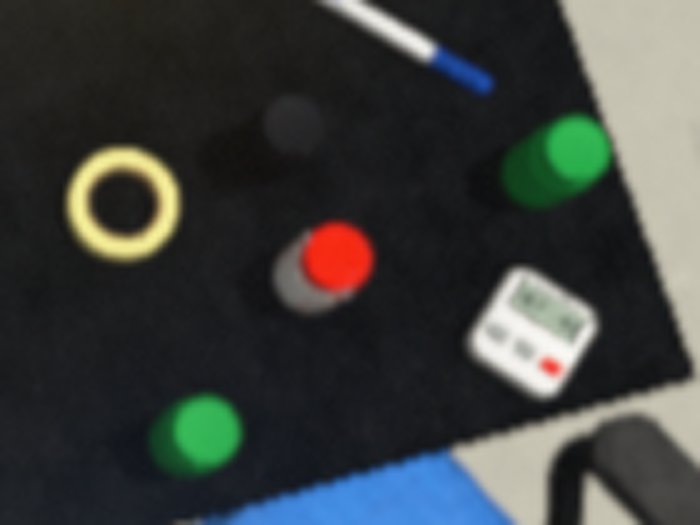

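View pics/s1.png

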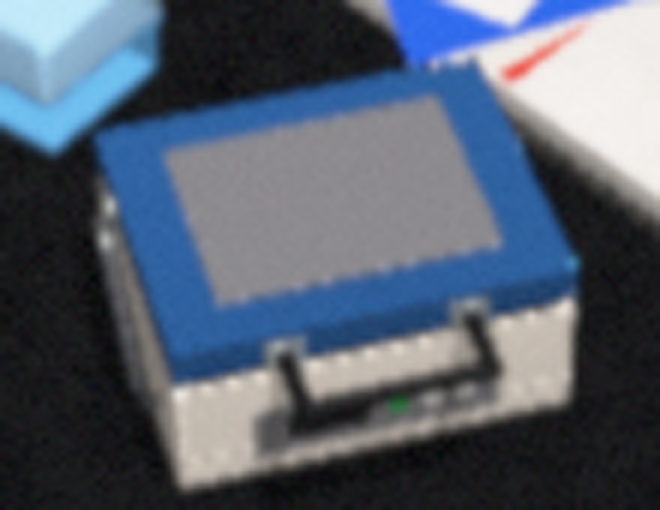

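View pics/s2.png

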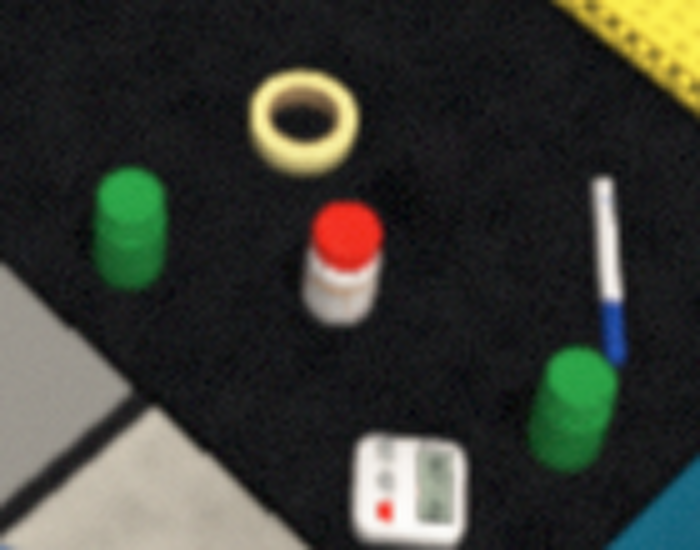

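```bash
python3 - <<'E'
from h import *
t=cam('top');s=cam('scene')
def tri(a,b):
    o1,d1=ray(t,*a);o2,d2=ray(s,*b);A=np.c_[d1,-d2];x=np.linalg.lstsq(A,o2-o1,rcond=None)[0]
    p,q=o1+d1*x[0],o2+d2*x[1];return ((p+q)/2).round(1),np.linalg.norm(p-q).round(1)
T=lambda x,y:(180+x/5,140+y/5);S=lambda x,y:(210+x/6,145+y/6)
for n,a,b in [('BL',T(150,88),S(478,62)),('FL',T(458,148),S(578,262)),('FN',T(385,548),S(178,357)),('BN',T(52,488),S(97,135)),('h1',T(516,268),S(492,368)),('h2',T(486,452),S(300,420))]: 
    print(n,tri(a,b),atz(t,*a,120).round(1),atz(s,*b,120).round(1))
T=lambda x,y:(320+x/5,160+y/5);S=lambda x,y:(260+x/5,240+y/5)
print('cap',tri(T(338,257),S(347,237)),atz(t,*T(338,257),75),atz(s,*S(347,237),75))
print('tape',tri(T(124,203),S(304,115)),atz(t,*T(124,203),19),atz(s,*S(304,115),19))
print('green',tri(T(208,433),S(131,195)),tri(T(578,147),S(581,377)))
print('black',atz(t,*T(294,124),75))
E
```

```text
BL (array([629.8, 115.2, 113.5]), np.float64(4.7)) [625.3 114.5 120. ] [628.7 108.9 120. ]
FL (array([590.3, -67.4, 122.4]), np.float64(7.4)) [587.3 -66.3 120. ] [595.6 -65.7 120. ]
FN (array([357.1, -25.7, 123.7]), np.float64(7.3)) [354.  -24.3 120. ] [361.9 -23.6 120. ]
BN (array([393.8, 162.9, 118.3]), np.float64(8.3)) [389.7 163.9 120. ] [397.2 160.  120. ]
h1 (array([519.5, -99.8, 102.4]), np.float64(0.8)) [515.  -99.6 120. ] [ 511.6 -113.4  120. ]
h2 (array([409.5, -80.9,  99.2]), np.float64(2.5)) [407.9 -81.5 120. ] [400.3 -97.  120. ]
cap (array([ 470.9, -414.6,   67.4]), np.float64(2.5)) [ 468.25288265 -412.01695088   75.        ] [ 468.95488119 -418.61898657   75.        ]
tape (array([ 517.2, -295.6,   16.5]), np.float64(4.8)) [ 514.28015145 -294.36665158   19.        ] [ 518.52405928 -297.35493597   19.        ]
green (array([ 366.1, -329.9,   75.5]), np.float64(5.4)) (array([ 536.4, -563.1,   73.3]), np.float64(2.4))
black [ 550.49409815 -390.08678789   75.        ]
```

Candidates for the bottle in the top view: red cap (387,211), greens (361,247) and (435,190), and a black one (379,185). The white bottle with the red cap in crop t2/s2 is the one to take. The many red-capped bottles on the shelf don't stand on the worktop. The warmer's handle bar faces −y, from top (283,194) to (277,230).

```bash
cat >> h.py <<'E'
def to(P,yaw,tilt=0):
    o=sensors.get_obs(); T=tcp(o)
    R=Ro.from_euler('xyz',[-90,0,yaw],degrees=True)
    d=T[:3,:3].T@(np.array(P)-T[:3,3]); rv=(Ro.from_matrix(T[:3,:3]).inv()*R).as_rotvec(degrees=True)
    print('t',o['time'],'shift',d.round(1),'turn',rv.round(2),'steps',(np.linalg.norm(d)/50).round(1),(np.linalg.norm(rv)/8.59).round(1))
E
python3 - <<'E'
from h import *
to([430,230,404],72); to([464.6,-90.5,370],78.5)
E
```

```text
t 0.15 shift [-260.7    0.3 -293.8] turn [ 0.   -6.8  -0.09] steps 7.9 0.8
t 0.15 shift [-537.1   34.8 -459.7] turn [ -0.   -13.3   -0.09] steps 14.2 1.5
```

```bash
python3 -m pendant '[[[-0.26,-33,0,-37,0,-1,0],[-0.26,-65,0,-74,0,-2,0],[-0.26,-98,0,-110,0,-3,0],[-0.26,-130,0,-147,0,-4,0],[-0.26,-163,0,-184,0,-5,0],[-0.26,-196,0,-220,0,-6,0],[-0.26,-228,0,-257,0,-6.5,0],[-0.26,-261,0,-294,0,-7,0]]]'; python3 - <<'E'
from h import *
to([464.6,-90.5,370],78.5); print(sensors.get_obs()['joints'])
E
```

```text
time: 0.95
tcp_pos: [430.4, 227.8, 404.7]
ee_rot: [-90.0, -0.0, 72.2]
wrist_force: [0.5, -0.7, -0.4]
width: 0.4
t 0.95 shift [-292.7   34.6 -129.7] turn [ 0.01 -6.26  0.03] steps 6.4 0.7
[-41.8226658   -1.77512583  10.61351478 105.93540439   0.32505596
  75.78497546  40.94278042]
```

```bash
python3 -m pendant '[[[-0.26,-42,5,-19,0,-1,0],[-0.26,-84,10,-37,0,-2,0],[-0.26,-126,15,-56,0,-3,0],[-0.26,-168,20,-74,0,-4,0],[-0.26,-210,25,-93,0,-5,0],[-0.26,-252,30,-112,0,-6,0],[-0.26,-293,34,-130,0,-6.3,0],[-0.26,-293,34,-130,0,-6.3,0]]]'; python3 - <<'E'
from h import *
o=sensors.get_obs(); print(o['joints'],o['width'],o['tcp_pos'],o['ee_rot'])
im=eyes.capture('wrist')[:,:,::-1].copy()
c=cam('wrist',o)
for k in (-55,0,55):
    p=proj(c,[464.6-.98*k,-90.5+.2*k,104]);print(p)
cv2.imwrite('pics/w1.png',im)
cv2.imwrite('pics/sc1.png',eyes.capture('scene')[:,:,::-1])
E
```

```text
time: 1.75
tcp_pos: [463.5, -95.4, 370.5]
ee_rot: [-90.0, 0.1, 77.9]
wrist_force: [-0.1, 1.0, -1.1]
width: 0.367
[-25.03729617  -3.51854506  32.50862083 111.03888677   2.140854
  71.93365512  84.67394541] 0.3667374248757314 [463.52516458 -95.41619644 370.50962614] [-90.01932753   0.14405203  77.91551005]
[282.62396517 288.37435393]
[282.38101812 219.16911483]
[282.10927251 141.76039865]
```

View pics/w1.png

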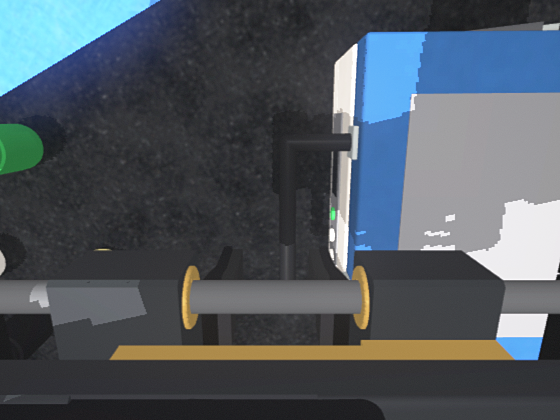

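View pics/sc1.png

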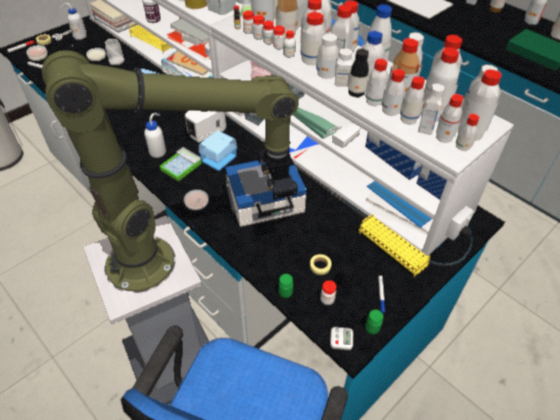

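```bash
python3 - <<'E'
from h import *
crop('pics/w1.png','pics/w1c.png',250,110,370,290,4)
o=sensors.get_obs(); c=cam('wrist',o)
for v in (155,200,240): print(atz(c,287.5,v,104))
print(o['tcp_pos'],o['ee_rot'])
E
```

```text
[420.58005377 -71.39461315 104.        ]
[451.81189427 -77.5147721  104.        ]
[481.40276478 -83.31336827 104.        ]
[464.05503617 -89.63704586 370.53486169] [-8.99651667e+01 -2.86192769e-02  7.83422344e+01]
```

View pics/w1c.png

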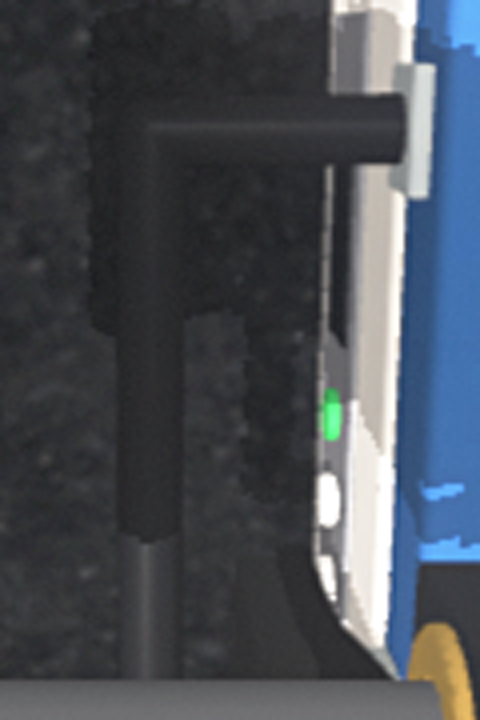

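```bash
python3 - <<'E'
from h import *
o=sensors.get_obs(); c=cam('wrist',o); im=eyes.capture('wrist')[:,:,::-1]; cv2.imwrite('pics/w2.png',im)
o2=sensors.get_obs();print(o['tcp_pos'],o2['tcp_pos'])
crop('pics/w2.png','pics/w2c.png',250,110,370,290,4)
for k in (-55,0,55): print(proj(c,[464.6-.98*k,-90.5+.2*k,104]))
E
```

```text
[464.05503617 -89.63704586 370.53486169] [464.23239504 -88.26149462 370.58171737]
[273.48945253 289.49199374]
[273.30217991 220.38931445]
[273.09281296 143.13393465]
```

View pics/w2c.png

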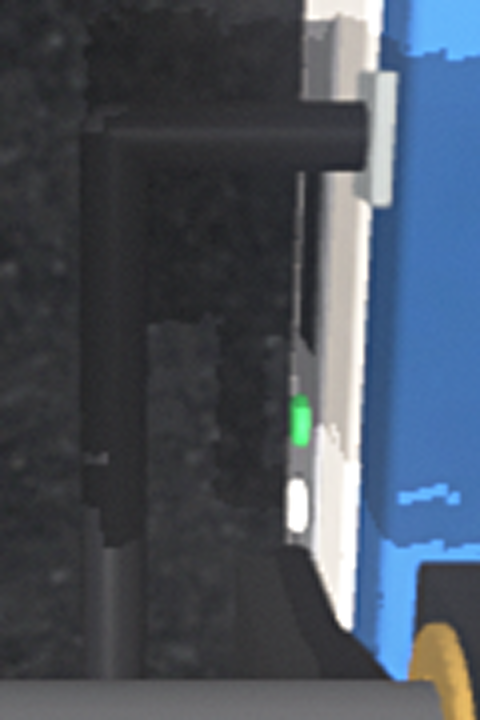

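```bash
python3 - <<'E'
from h import *
to([465,-87.3,268],78.5)
E
```

```text
t 1.9 shift [  1.  102.6  -0.6] turn [-0.03  0.    0.04] steps 2.1 0.0
```

```bash
python3 -m pendant '[[[-0.26,1,20,-0.6,0,0,0],[-0.26,1,45,-0.6,0,0,0],[-0.26,1,70,-0.6,0,0,0],[-0.26,1,90,-0.6,0,0,0],[-0.26,1,102,-0.6,0,0,0],[-0.26,1,102,-0.6,0,0,0],[-0.26,1,102,-0.6,0,0,0]]]'; python3 - <<'E'
from h import *
to([465,-87.3,268],78.5)
o=sensors.get_obs(); c=cam('wrist',o); im=eyes.capture('wrist')[:,:,::-1]; cv2.imwrite('pics/w3.png',im)
E
```

```text
time: 2.6
tcp_pos: [465.5, -87.3, 269.3]
ee_rot: [-90.0, -0.0, 78.6]
wrist_force: [0.2, -0.4, 0.1]
width: 0.368
t 2.6 shift [-0.1  1.3  0.5] turn [0.04 0.08 0.01] steps 0.0 0.0
```

View pics/w3.png

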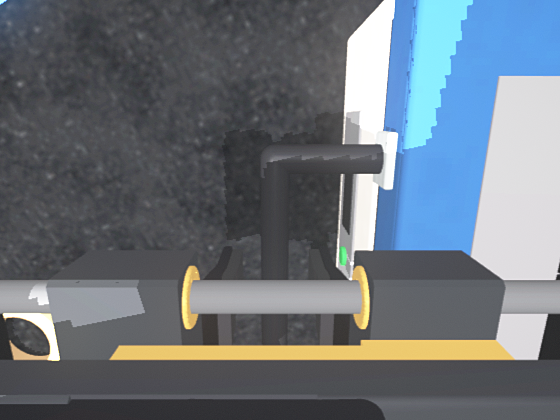

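The bar, at columns 262–288, runs down between the two fingers. Next I close on it.

```bash
python3 -m pendant '[[[-1,0,1,0.5,0,0,0],[-1,0,1,0.5,0,0,0],[-1,0,1,0.5,0,0,0],[-1,0,1,0.5,0,0,0],[-1,0,1,0.5,0,0,0]]]'; python3 - <<'E'
from h import *
o=sensors.get_obs(); print(o['tcp_pos'],o['width']*87)
hx,hy=465+.2*234.7,-87.3+.98*234.7
print(hx,hy)
r=235;a0=np.degrees(np.arcsin(12/235))
# shifts: tool x toward hinge, tool y down, relative to start
for d in range(0,101,5):
    a=np.radians(d+a0); print(d, round(r*np.cos(np.radians(a0))-r*np.cos(a),1), round(-(r*np.sin(a)-12),1))
E
```

```text
time: 3.15
tcp_pos: [464.8, -87.8, 268.1]
ee_rot: [-90.0, -0.0, 78.5]
wrist_force: [0.1, 1.5, 1.5]
width: 0.121
[464.79119196 -87.77557837 268.12430974] 10.515002304166488
511.94 142.70599999999996
0 0.0 0.0
5 1.9 -20.4
10 5.6 -40.6
15 11.1 -60.3
20 18.3 -79.5
25 27.1 -98.1
30 37.4 -115.7
35 49.3 -132.4
40 62.6 -148.1
45 77.2 -162.4
50 93.0 -175.5
55 109.9 -187.1
60 127.7 -197.3
65 146.4 -205.8
70 165.7 -212.6
75 185.5 -217.8
80 205.8 -221.2
85 226.2 -222.8
90 246.7 -222.7
95 267.1 -220.8
100 287.3 -217.0
```

```bash
python3 -m pendant '[[[-1,1,-10,0,0,0,0],[-1,2,-20,0,0,0,0],[-1,3.5,-30,0,0,0,0],[-1,5.6,-40,0,0,0,0],[-1,8,-50,0,0,0,0],[-1,11,-60,0,0,0,0],[-1,14.5,-70,0,0,0,0],[-1,18,-79.5,0,0,0,0]]]'; python3 - <<'E'
from h import *
o=sensors.get_obs(); print(o['tcp_pos'],o['width'],o['wrist_force'],o['moment'])
E
```

```text
time: 3.95
tcp_pos: [468.3, -70.2, 348.3]
ee_rot: [-90.0, 0.0, 78.5]
wrist_force: [3.1, -0.2, -2.2]
width: 0.124
[468.3231519  -70.19834096 348.28444369] 0.12362943254822066 [ 3.08532759 -0.1758227  -2.17051958] [-0.31897704 -0.66169339 -0.03165383]
```

```bash
python3 -m pendant '[[[-1,9,-18.6,0,0,0,0],[-1,19.4,-36,0,0,0,0],[-1,31.3,-53,0,0,0,0],[-1,44.6,-68.6,0,0,0,0],[-1,59,-83,0,0,0,0],[-1,75,-96,0,0,0,0],[-1,92,-107.6,0,0,0,0],[-1,109.7,-117.8,0,0,0,0]]]'; python3 - <<'E'
from h import *
o=sensors.get_obs(); print(o['tcp_pos'],o['width'],o['wrist_force'],o['moment'])
cv2.imwrite('pics/sc2.png',eyes.capture('scene')[:,:,::-1])
crop('pics/sc2.png','pics/sc2c.png',190,60,340,230,4)
E
```

```text
time: 4.75
tcp_pos: [490.1, 36.0, 467.4]
ee_rot: [-90.1, 0.1, 78.4]
wrist_force: [2.5, -2.2, 1.6]
width: 0.123
[490.06966386  36.04380642 467.40298222] 0.12254705360088819 [ 2.51913015 -2.2123802   1.6086122 ] [-0.6046578  -0.37462634  0.00331465]
```

View pics/sc2c.png

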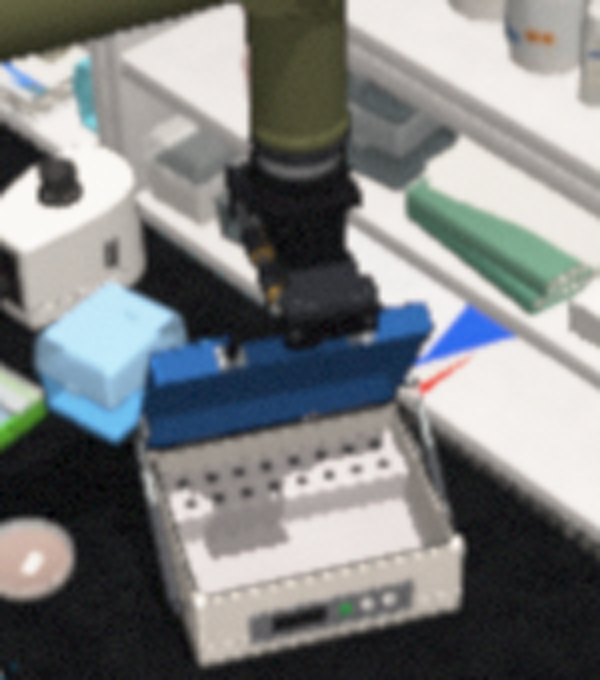

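```bash
python3 -m pendant '[[[-1,18.7,-8.5,0,0,0,0],[-1,38,-15.3,0,0,0,0],[-1,46,-17.5,0,0,0,0],[-0.4,50,-18.5,0,0,0,0],[-0.2,50,-18.5,0,0,0,0],[-0.2,50,-18.5,0,0,0,0],[-0.2,52,-50,0,0,0,0],[-0.2,52,-80,0,0,0,0]]]'; python3 - <<'E'
from h import *
o=sensors.get_obs(); print(o['tcp_pos'],o['width'],o['wrist_force'],o['moment'])
cv2.imwrite('pics/sc3.png',eyes.capture('scene')[:,:,::-1])
crop('pics/sc3.png','pics/sc3c.png',190,60,340,230,4)
E
```

```text
time: 5.6
tcp_pos: [499.8, 87.8, 544.4]
ee_rot: [-89.8, 0.1, 78.5]
wrist_force: [0.6, -0.0, 0.7]
width: 0.39
[499.81326066  87.77394122 544.40874177] 0.3899259640384314 [ 0.64577301 -0.03405363  0.72124962] [ 0.01456846 -0.0349998  -0.05266379]
```

View pics/sc3c.png

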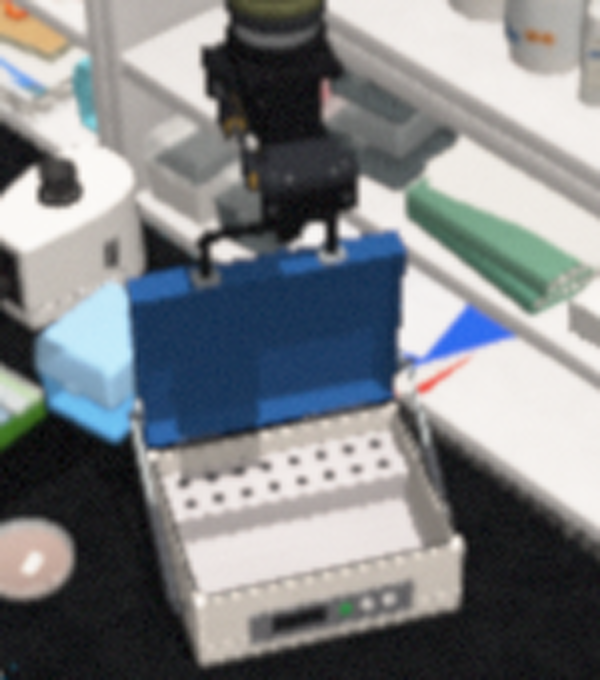

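```bash
python3 - <<'E'
from h import *
to([480,-250,480],17); print(sensors.get_obs()['joints'])
E
```

```text
t 5.65 shift [-334.9   69.7  -47.3] turn [ 0.13 61.46  0.25] steps 6.9 7.2
[-35.09782344  -1.62932435  21.74818386  89.30296681   0.57019828
  91.94314144  65.12803901]
```

```bash
python3 -m pendant '[[[0.4,-42,0,-6,0,7,0],[0.4,-84,0,-12,0,15,0],[0.4,-126,10,-18,0,23,0],[0.4,-168,20,-24,0,31,0],[0.4,-210,32,-30,0,39,0],[0.4,-252,44,-36,0,47,0],[0.4,-294,57,-42,0,55,0],[0.4,-335,70,-47,0,61.5,0]]]'; python3 - <<'E'
from h import *
to([469.5,-380,400],-45); print(sensors.get_obs()['joints'])
E
```

```text
time: 6.45
tcp_pos: [478.3, -251.7, 474.1]
ee_rot: [-89.9, 0.0, 16.6]
wrist_force: [0.7, 0.4, 0.3]
width: 0.7
t 6.45 shift [ -45.1   74.  -120.5] turn [-4.000e-02  6.164e+01 -7.000e-02] steps 3.0 7.2
[-14.82486274   3.33794538  41.93783431  93.81984948  -2.26570077
  83.77031266  43.94957133]
```

```bash
python3 -m pendant '[[[0.5,-6,9,-15,0,8,0],[0.5,-12,18,-30,0,16,0],[0.5,-18,28,-45,0,24,0],[0.5,-24,37,-60,0,32,0],[0.5,-30,46,-75,0,40,0],[0.5,-36,55,-90,0,48,0],[0.5,-45,64,-105,0,56,0],[0.5,-45,74,-120,0,61.6,0]]]'; python3 - <<'E'
from h import *
to([441,-443,390],-45); print(sensors.get_obs()['joints'])
E
```

```text
time: 7.25
tcp_pos: [469.6, -379.0, 400.4]
ee_rot: [-90.0, 0.1, -45.1]
wrist_force: [0.0, 0.6, -0.5]
width: 0.752
t 7.25 shift [ 25.1  10.3 -65.5] turn [ 0.02 -0.05 -0.1 ] steps 1.4 0.0
[ -6.0282511   17.40926923  52.01099097  92.00110934 -13.95118031
  77.5478359    2.71118432]
```

```bash
python3 -m pendant '[[[0.5,12,5,-32,0,0,0],[0.5,25,10,-65,0,0,0],[0.5,25,10,-65,0,0,0],[0.5,25,10,-65,0,0,0],[0.5,25,10,-65,0,0,0],[0.5,25,10,-65,0,0,0]]]'; python3 - <<'E'
from h import *
o=sensors.get_obs(); c=cam('wrist',o); im=eyes.capture('wrist')[:,:,::-1].copy(); print(o['tcp_pos'],sensors.get_obs()['tcp_pos'],o['joints'],o['width'])
print(proj(c,[469.5,-415,75]),proj(c,[469.5,-415,0]))
cv2.imwrite('pics/w4.png',im)
s=eyes.capture('scene')[:,:,::-1]; cv2.imwrite('pics/sc4.png',s)
E
```

```text
time: 7.85
tcp_pos: [444.8, -440.1, 391.0]
ee_rot: [-89.9, 0.0, -44.5]
wrist_force: [0.4, -0.6, -0.3]
width: 0.751
[ 444.78500316 -440.05310967  390.96548965] [ 444.76831768 -440.12885339  391.05802791] [  1.64545993  21.35204285  52.12208969  89.53061241 -17.17302862
  77.56713057  11.11836965] 0.7511934135877473
[275.48184244 163.54990279] [275.46026767 154.61082384]
```

View pics/w4.png

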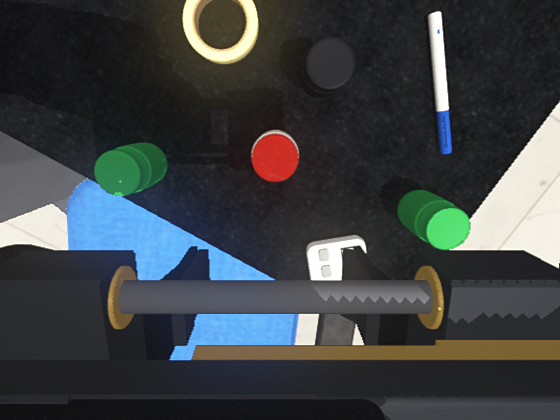

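View pics/sc4.png

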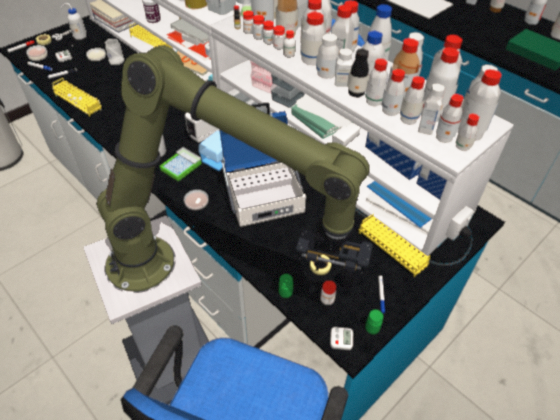

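```bash
python3 - <<'E'
from h import *
im=cv2.imread('pics/w4.png').astype(int); m=((im[:,:,2]>150)&(im[:,:,1]<70)&(im[:,:,0]<70)).astype(np.uint8)
n,l,s,ce=cv2.connectedComponentsWithStats(m); i=1+np.argmax(s[1:,4]); print(s[i],ce[i])
o=sensors.get_obs(); c=cam('wrist',o); P=atz(c,*ce[i],75); print(P)
to([P[0],P[1],206+40],-45); to([P[0],P[1],206],-45)
E
```

```text
[ 252  134   47   48 1710] [274.6374269  157.59415205]
[ 472.39714416 -411.34300641   75.        ]
t 7.95 shift [ -0.5 145.2  39.9] turn [-0.04  0.52 -0.  ] steps 3.0 0.1
t 7.95 shift [ -0.5 185.2  39.9] turn [-0.04  0.52 -0.  ] steps 3.8 0.1
```

```bash
python3 -m pendant '[[[0.5,-0.5,20,20,0,0.4,0],[0.5,-0.5,50,39,0,0.4,0],[0.5,-0.5,85,39,0,0.4,0],[0.5,-0.5,115,39,0,0.4,0],[0.5,-0.5,140,39,0,0.4,0],[0.5,-0.5,160,39,0,0.4,0],[0.5,-0.5,175,39,0,0.4,0],[0.5,-0.5,185,39,0,0.4,0]]]'; python3 - <<'E'
from h import *
to([472,-412,206],-45)
cv2.imwrite('pics/w5.png',eyes.capture('wrist')[:,:,::-1]); cv2.imwrite('pics/sc5.png',eyes.capture('scene')[:,:,::-1])
crop('pics/sc5.png','pics/sc5c.png',250,200,400,340,4)
E
```

```text
time: 8.75
tcp_pos: [471.2, -412.4, 205.0]
ee_rot: [-90.0, 0.1, -44.9]
wrist_force: [-0.2, -0.4, 0.3]
width: 0.754
t 8.75 shift [ 0.2 -1.   0.8] turn [-0.01  0.06 -0.06] steps 0.0 0.0
```

View pics/w5.png

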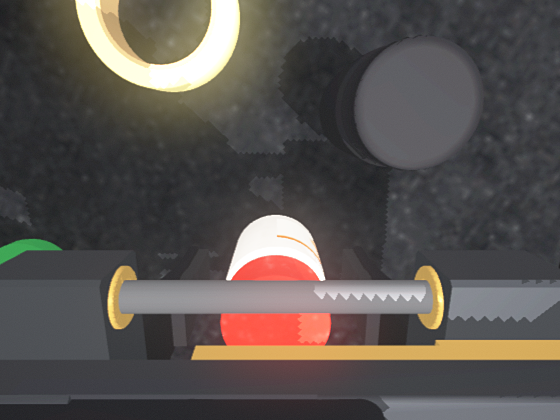

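View pics/sc5c.png

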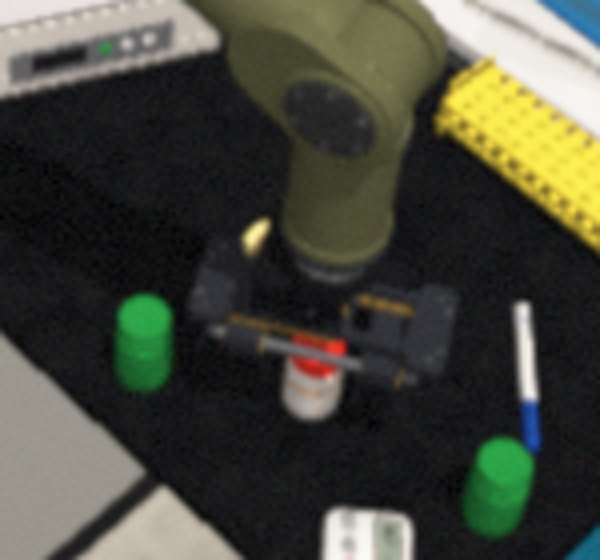

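The red cap sits between the fingers at (276,300), centred across the jaws, so I close on it.

```bash
python3 - <<'E'
from h import *
o=sensors.get_obs(); c=cam('wrist',o); print(proj(c,[472,-412,75]))
E
python3 -m pendant '[[[-1,0,-1,0,0,0,0],[-1,0,-1,0,0,0,0],[-1,0,-1,0,0,0,0],[-1,0,-1,0,0,0,0],[-1,0,-1,0,0,0,0],[-1,0,-11,0,0,0,0],[-1,0,-31,0,0,0,0],[-1,0,-61,0,0,0,0]]]'
```

```text
[276.96855069 325.46138088]
time: 9.65
tcp_pos: [470.4, -412.4, 266.4]
ee_rot: [-90.0, 0.2, -45.0]
wrist_force: [-0.5, -0.2, -0.4]
width: 0.488
```

```bash
python3 - <<'E'
from h import *
o=sensors.get_obs(); c=cam('wrist',o);T=tcp(o)
im=eyes.capture('wrist')[:,:,::-1].copy()
for z,col in ((0,(0,255,0)),(4,(255,255,0)),(8,(255,0,255))):
  pts=[]
  for a in np.linspace(0,2*np.pi,60):
    # cap top at 33mm nearer than grasp point
    P=T@np.array([20*np.cos(a),164-33,z+20*np.sin(a),1]); pts.append(proj(c,P[:3]))
  cv2.polylines(im,[np.int32(pts)],True,col,1)
cv2.imwrite('pics/w6.png',im)
cv2.imwrite('pics/sc6.png',eyes.capture('scene')[:,:,::-1])
crop('pics/sc6.png','pics/sc6c.png',250,180,400,320,4)
crop('pics/w6.png','pics/w6c.png',180,180,380,380,3)
E
```

```text
(no output)
```

View pics/w6c.png

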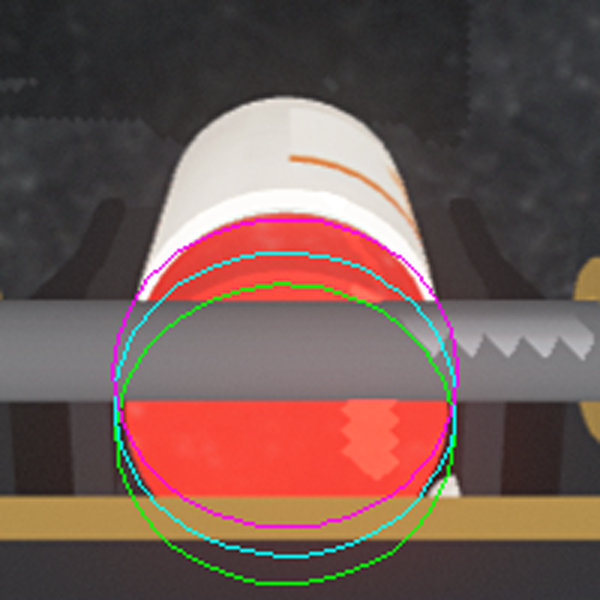

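View pics/sc6c.png

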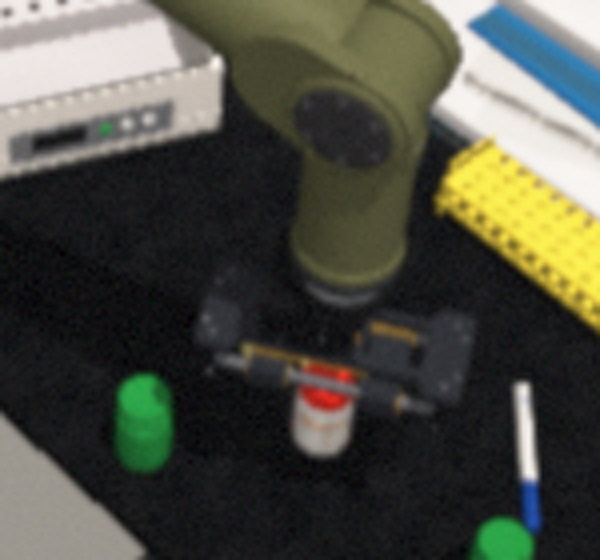

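```bash
python3 - <<'E'
from h import *
to([470,-412,370],-45);to([480,-150,370],-20);to([485,10,370],-11.5)
E
```

```text
t 9.75 shift [ -2.4 -98.6   0.7] turn [-0.07 -0.01  0.4 ] steps 2.0 0.0
t 9.75 shift [-180.6  -99.6  193. ] turn [ 2.000e-02 -2.501e+01  4.100e-01] steps 5.7 2.9
t 9.75 shift [-290.2 -100.2  309.7] turn [  0.05 -33.51   0.41] steps 8.7 3.9
```

```bash
python3 -m pendant '[[[-1,0,-40,0,0,0,0],[-1,0,-75,0,0,0,0],[-1,-15,-100,16,0,-2,0.3],[-1,-40,-100,43,0,-6,0.3],[-1,-70,-100,75,0,-10,0.3],[-1,-105,-100,112,0,-15,0.3],[-1,-143,-100,153,0,-20,0.3],[-1,-180,-100,193,0,-25,0.3]]]'; python3 - <<'E'
from h import *
to([485,10,370],-11.5)
E
```

```text
time: 10.55
tcp_pos: [479.0, -158.7, 366.8]
ee_rot: [-89.9, 0.3, -19.8]
wrist_force: [0.8, 0.8, -1.8]
width: 0.484
t 10.55 shift [-51.6  -2.6 160.8] turn [-0.12 -8.3  -0.28] steps 3.4 1.0
```

```bash
python3 -m pendant '[[[-1,-11,-2,33,0,-2,-0.2],[-1,-22,-2,67,0,-4,-0.2],[-1,-33,-2,102,0,-6,-0.2],[-1,-42,-2,132,0,-7,-0.2],[-1,-48,-2,150,0,-8,-0.2],[-1,-51,-2,160,0,-8.3,-0.2],[-1,-51,-2,160,0,-8.3,-0.2],[-1,-51,-2,160,0,-8.3,-0.2]]]'; python3 - <<'E'
from h import *
o=sensors.get_obs()
c=cam('wrist',o); cv2.imwrite('pics/w7.png',eyes.capture('wrist')[:,:,::-1])
cv2.imwrite('pics/sc7.png',eyes.capture('scene')[:,:,::-1])
cv2.imwrite('pics/top7.png',eyes.capture('top')[:,:,::-1])
crop('pics/sc7.png','pics/sc7c.png',190,80,340,230,4)
crop('pics/top7.png','pics/top7c.png',160,130,310,270,4)
to([485,10,240],-11.5)
E
```

```text
time: 11.35
tcp_pos: [486.5, 5.6, 369.4]
ee_rot: [-90.0, 0.1, -11.8]
wrist_force: [-0.7, 0.5, -0.9]
width: 0.485
t 11.5 shift [ -2.2 129.5   4. ] turn [-0.08 -0.36 -0.07] steps 2.6 0.0
```

View pics/w7.png

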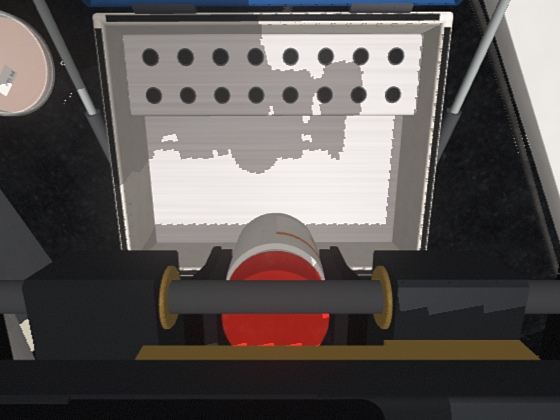

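View pics/sc7c.png

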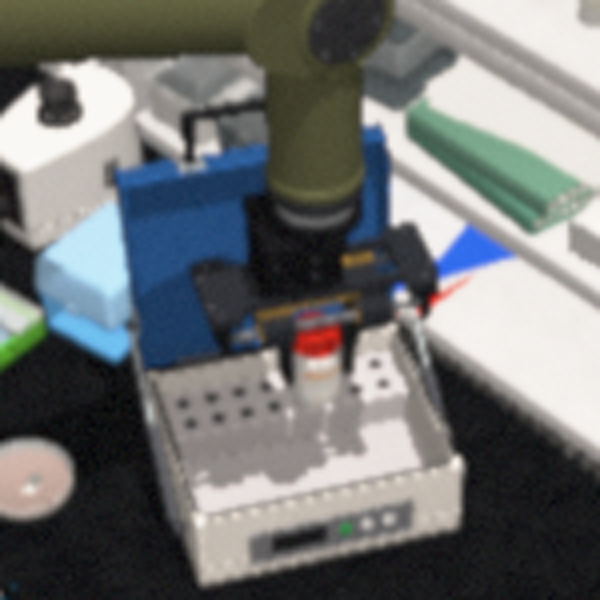

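View pics/top7c.png

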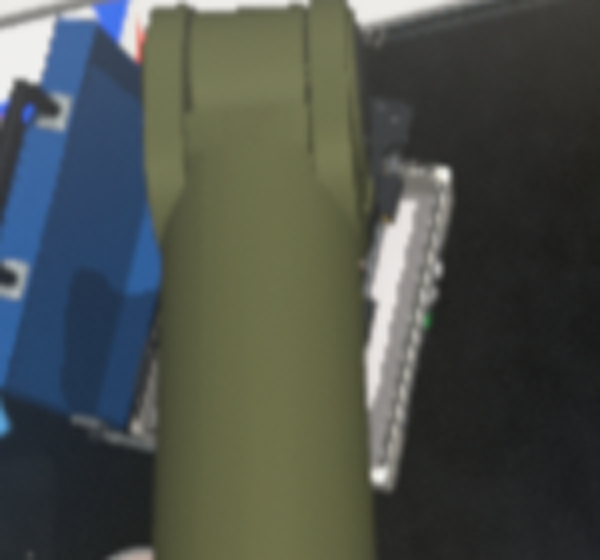

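```bash
python3 - <<'E'
from h import *
# pose at picture time approx
T=np.eye(4);T[:3,:3]=Ro.from_euler('xyz',[-90,0.1,-11.8],degrees=True).as_matrix();T[:3,3]=[486.5,6.5,369.4]
p=eyes.camera_params('wrist');c=(K(p),p['cx'],p['cy'],T@p['mount'])
B=np.array([487.2,21.5]);X=np.array([.2,.98]);Y=np.array([-.98,.2])
def w(x,y,z): return proj(c,np.append(B+x*X+y*Y,z)).round(1)
print('blockfront top',w(58,100,65),w(58,-100,65)); print('front wall in top',w(-58,112,90),w(-58,-112,90)); print('front floor',w(-58,112,30),w(-58,-112,30)); print('back wall top',w(116,112,90),w(116,-112,90))
# estimates from pixels
for u,v,z in ((150,115,65),(400,115,65),(275,240,30),(128,250,90),(425,250,90)):
    q=atz(c,u,v,z)[:2]-B; print(u,v,(q@X).round(1),(q@Y).round(1))
E
python3 - <<'E'
from h import *
crop('pics/w7.png','pics/w7c.png',80,90,470,290,2)
E
```

```text
blockfront top [143.  116.6] [401.5 115.6]
front wall in top [131.2 268.5] [414.5 267.7]
front floor [156.  242.7] [390.7 242. ]
back wall top [102.5  26. ] [440.4  24.5]
150 115 59.2 94.5
400 115 58.5 -98.8
275 240 -55.6 -1.7
128 250 -42.4 112.9
425 250 -43.1 -118.8
```

View pics/w7c.png

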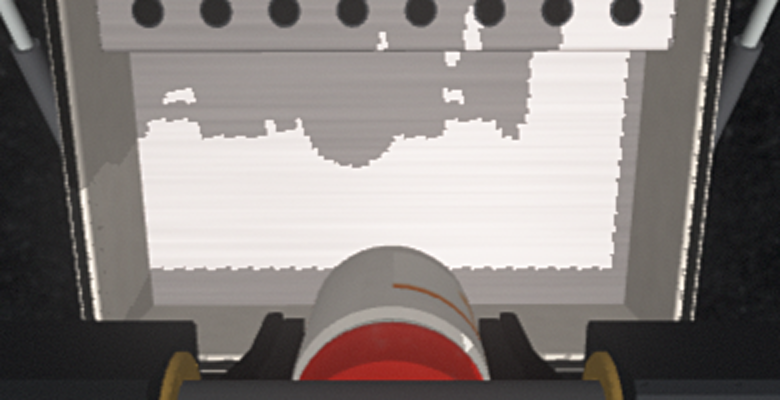

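```bash
python3 - <<'E'
from h import *
to([485.5,13,246],-11.5)
E
python3 -m pendant '[[[-1,-1.5,20,3,0,0,0],[-1,-1.5,45,5,0,0,0],[-1,-1.5,70,5,0,0,0],[-1,-1.5,90,5,0,0,0],[-1,-1.5,105,5,0,0,0],[-1,-1.5,115,5,0,0,0],[-1,-1.5,122,5,0,0,0],[-1,-1.5,122,5,0,0,0]]]'; python3 - <<'E'
from h import *
to([485.5,13,236],-11.5)
E
```

```text
t 11.5 shift [ -2.4 123.5   7. ] turn [-0.08 -0.36 -0.07] steps 2.5 0.0
time: 12.3
tcp_pos: [485.7, 12.2, 247.0]
ee_rot: [-89.9, 0.1, -11.7]
wrist_force: [-0.2, 0.4, -0.2]
width: 0.487
t 12.3 shift [-0.4 11.   0.7] turn [-0.05 -0.23 -0.13] steps 0.2 0.0
```

```bash
python3 -m pendant '[[[-1,0,2,0,0,0,0],[-1,0,4,0,0,0,0],[-1,0,6,0,0,0,0],[-1,0,7,0,0,0,0],[-1,0,8,0,0,0,0],[-1,0,9,0,0,0,0],[-1,0,9,0,0,0,0],[-1,0,9,0,0,0,0]]]'
```

```text
time: 13.1
tcp_pos: [485.9, 12.6, 238.5]
ee_rot: [-89.9, 0.1, -11.7]
wrist_force: [0.5, 0.0, -1.6]
width: 0.489
```

```bash
python3 -m pendant '[[[-1,0,1,0,0,0,0],[-1,0,1,0,0,0,0],[-1,0,1,0,0,0,0]]]';  python3 -m pendant '[[[-1,0,1,0,0,0,0],[-1,0,1,0,0,0,0],[-1,0,1,0,0,0,0]]]'
```

```text
time: 13.4
tcp_pos: [486.0, 12.6, 237.8]
ee_rot: [-89.9, 0.1, -11.7]
wrist_force: [0.3, 0.6, 2.5]
width: 0.483
time: 13.7
tcp_pos: [486.1, 12.5, 237.7]
ee_rot: [-89.9, 0.1, -11.7]
wrist_force: [-4.7, -0.3, 9.8]
width: 0.488
```

Contact shows as 9.8 N upward, so the bottle stands on the floor. I release and rise.

```bash
python3 -m pendant '[[[0.1,0,-0.5,0,0,0,0],[0.4,0,-0.5,0,0,0,0],[0.5,0,-0.5,0,0,0,0],[0.5,0,-0.5,0,0,0,0],[0.5,0,-0.5,0,0,0,0]]]';  python3 -m pendant '[[[0.5,0,-10,0,0,0,0],[0.5,0,-25,0,0,0,0],[0.5,0,-50,0,0,0,0],[0.5,0,-80,0,0,0,0],[0.5,0,-115,0,0,0,0],[0.5,0,-150,0,0,0,0],[0.5,0,-185,0,0,0,0],[0.5,0,-185,0,0,0,0]]]'
```

```text
time: 14.2
tcp_pos: [485.8, 12.6, 236.8]
ee_rot: [-89.9, 0.1, -11.7]
wrist_force: [-0.4, -0.2, 0.3]
width: 0.734
time: 15.0
tcp_pos: [487.3, 11.7, 427.7]
ee_rot: [-89.6, -0.4, -11.7]
wrist_force: [1.0, 0.4, 0.6]
width: 0.75
```

```bash
python3 -m pendant '[[[0.5,0,-20,-40,0,0,0],[0.5,0,-30,-80,0,0,0],[0.5,0,-30,-120,0,0,0],[0.5,0,-30,-160,0,0,0],[0.5,0,-30,-200,0,0,0],[0.5,0,-30,-240,0,0,0],[0.5,0,-30,-240,0,0,0],[0.5,0,-30,-240,0,0,0]]]'; python3 - <<'E'
from h import *
for n in ('scene','top','wrist'): cv2.imwrite(f'pics/{n}9.png',eyes.capture(n)[:,:,::-1])
crop('pics/scene9.png','pics/s9.png',180,80,360,240,4)
crop('pics/top9.png','pics/t9.png',90,120,310,270,3)
E
```

```text
time: 15.8
tcp_pos: [436.9, -223.6, 451.5]
ee_rot: [-89.9, 0.1, -11.9]
wrist_force: [0.5, 1.3, 0.5]
width: 0.75
```

View pics/s9.png

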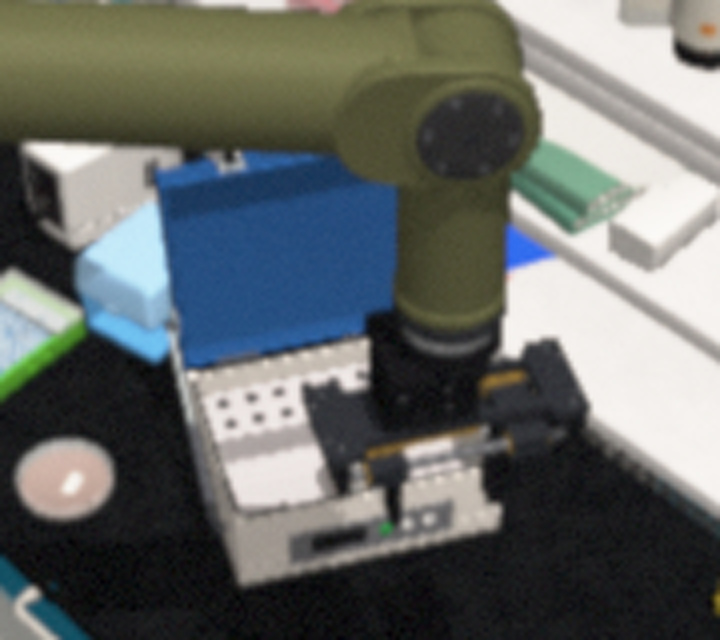

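View pics/t9.png

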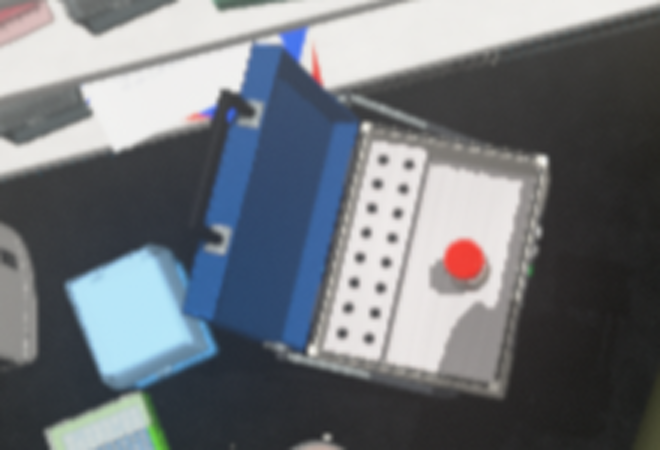

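View pics/wrist9.png

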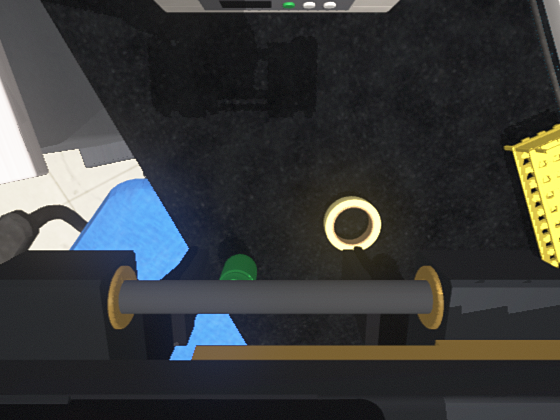

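The top view shows the cap at (245,206), upright in the bay. The lid is fully open, and the tip box (137,226) and tape haven't visibly moved. I run a few still rows to settle, then hand the job in.

```bash
python3 -m pendant '[[[0.5,0,0,0,0,0,0],[0.5,0,0,0,0,0,0],[0.5,0,0,0,0,0,0],[0.5,0,0,0,0,0,0],[0.5,0,0,0,0,0,0]]]'; python3 - <<'E'
from h import *
from bench import job
im=eyes.capture('top')[:,:,::-1]
a=cv2.imread('pics/top9.png'); z=cv2.imread('pics/top0.png')
print('changed since last, warmer region',cv2.absdiff(a,im)[150:270,150:300].mean(),'tip box vs start',cv2.absdiff(z,im)[205:250,110:148].mean(), 'tape', cv2.absdiff(z,im)[188:213,331:357].mean())
print(job.sign_off())
E
```

```text
time: 16.45
tcp_pos: [437.5, -222.8, 451.6]
ee_rot: [-89.9, 0.1, -11.7]
wrist_force: [0.0, 0.3, 0.2]
width: 0.748
changed since last, warmer region 0.4822777777777778 tip box vs start 0.5224171539961013 tape 62.29282051282051
the job is handed in; nothing more can be done
None
```

```bash
python3 - <<'E'
from h import *
T=np.eye(4);T[:3,:3]=Ro.from_euler('xyz',[-89.9,.1,-11.8],degrees=True).as_matrix();T[:3,3]=[437.2,-223.2,451.5]
p=eyes.camera_params('wrist');c=(K(p),p['cx'],p['cy'],T@p['mount'])
print(atz(c,352.5,223.5,19))
E
```

```text
the job is handed in; nothing more can be done
```

```bash
python3 - <<'E'
import numpy as np
from scipy.spatial.transform import Rotation as Ro
M=np.array([[1,-.00096,-.00013,.54],[.00012,.260765,-.965402,19.79],[.00096,.965402,.260765,71.0],[0,0,0,1]])
T=np.eye(4);T[:3,:3]=Ro.from_euler('xyz',[-89.9,.1,-11.8],degrees=True).as_matrix();T[:3,3]=[437.2,-223.2,451.5]
C=T@M;f=210/np.tan(np.radians(61.25676/2))
d=C[:3,:3]@np.array([(352.5-275.2)/f,-(223.5-213.6)/f,-1]);o=C[:3,3];print(o+d*(19-o[2])/d[2])
E
```

```text
[ 518.25355318 -293.26206109   19.        ]
```

The job is done and handed in at about 16.5 s of the 59 s allowed; no verdict was reported.

- **Lid:** I gripped the handle bar, lifted the lid along its arc to about 72° and let go. The struts carried it to fully open, and it was still there in the last pictures with the robot clear.
- **Bottle:** I picked up the red-capped bottle and lowered it into the front bay until it pressed on the floor with about 10 N. I then opened the jaws and backed away. The last top view shows it upright in the bay, and that area did not change over the final 0.5 s.
- **Forces:** the wrist force readings I took stayed at about 11 N or less.
- **Tip box:** unchanged against the first top picture.
- **Tape:** the before/after comparison in the top view disagreed strongly at the tape. I think the parked arm was covering it there, but I did not check that. The last wrist picture shows the tape lying flat at about (518, −293), against (517, −296) at the start. The 2–3 mm difference is within my measuring error, so I take it as unmoved. I worked out that position only after handing in.

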